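# Free the seized nitrogen valve on the degassing console

## Task

The shut-off valve with the blue bar knob on the degassing console has seized shut. Grip the blue knob, break it loose with a short firm counter-clockwise twist (seen from above), turn it on for the full quarter turn until its bar lies in line with its tube, and let go; leave the yellow and green knobs as they are.

Things in the scene. Friction and masses are not known exactly. Their poses are not given: they have to be found in the camera images.
- blue_knob_grip (a point): Blue bar knob: upright bar 56 mm long, 16 thick, 30 high, white line on top. This point: middle of the bar, on its vertical turning axis, 15 mm below its top, 57 above the console's top, 117 above the table. x along the bar, y across it, z up, turning with it. Below it: thin stem, then (21 mm below this point) a bonnet 22 wide, then (33 mm below) a steel body 36 x 30 with a thin level tube.
- blue_knob (a joint): Angle of the blue knob, rad: 0 closed (start, bar square to its tube), growing counter-clockwise from above, 1.57 open (bar in line with the tube), stop 1.66. Seized when closed: it takes about 0.25 N m for the first 20 to 25 degrees, then breaks free and takes 0.03 N m. Grip the long sides with 30 N or more; a weak grip slips. It stays where it is left.
- yellow_knob_end (a point): Bystander: yellow bar knob, same shape and height, at any angle, not to be turned. This point is near an end of its bar, level with the blue point; x along the bar, outward: its turning axis lies 26 mm back along x. Turns with moderate resistance.
- green_knob_end (a point): Bystander: green bar knob, as the yellow one. The three valves stand in a row in any order, 130 mm apart, on a white console 170 mm deep, 400 long, 60 high, turned up to 15 degrees from square to the robot; the row runs along its length and the tubes across it, from the robot's side to the far side.

How it is judged:
On the way:
1. the blue knob is broken loose: turned more than 29 degrees (value of joint blue_knob above 0.5 rad), for 0.1 s.
At the end, for the whole second after the job is handed in: The blue knob stands open, within 15 degrees of in line with its tube (joint above 1.31 rad), at rest; the ends of the yellow and green knobs are within 8 mm of where they were (value of joint blue_knob above 1.31 rad and velocity of joint blue_knob between -0.05 and 0.05 rad/s and distance of each of yellow_knob_end, green_knob_end from where it was at the start of the episode below 0.008 m); the robot touches nothing.
It fails at once if the yellow knob is turned (its end moves more than 8 mm) (distance of yellow_knob_end from where it was at the start of the episode above 0.008 m).
It fails at once if the green knob is turned (its end moves more than 8 mm) (distance of green_knob_end from where it was at the start of the episode above 0.008 m).
It also fails if it takes over 32 s, if anything falls off the work surface, if the arm or the gripper's body presses on something with over 40 N, if the wrist force passes 120 N, or if a joint passes its speed limit or range.

## Robot

A 6-joint arm with a two-finger parallel gripper is mounted at the origin on the work surface. World frame = base frame: x ahead of the robot, y to its left, z up, the work surface at z = 0. Lengths are in m, angles in rad, forces in N, time in s.
With the tool pointing down it reaches from about 0.275 to 0.825 m from the base axis. Payload 5.2 kg.
Tool frame: the origin (TCP) lies at the centre of the arm's flange, where the gripper is bolted on; the fingertips stand 186 mm ahead of it and the grasp point (between the pads) lies 167 mm ahead of it (r.tip_extent is the distance from the TCP to the fingertips, in m); z points along the fingers, y is the line along which they close (so a half turn about z gives the same grasp; the last joint's range is limited). The gripper opens to 93 mm and grips with 3 to 60 N. Pads are 15 mm wide; open, the fingers measure 128 mm over their backs; the gripper's body (75 mm by 188 mm) begins 65 mm behind the grasp point.
Start: joints at [1.016, 0.259, 1.535, -0, 1.348, -0.203], TCP at [0.19, 0.516, 0.405] pointing down, gripper open.
Joint ranges: [-3.14, 3.14], [-0.91, 2.08], [0.19, 2.58], [-1.22, 4.36], [0.22, 2.71], [-3.12, 3.12]. Speed limits (rad/s): [2.57, 2.57, 3.14, 3.14, 3.14, 3.14].

## Interface

Orientations are given as a unit quaternion [w, x, y, z].
In Python, from cell import r gives the robot as it stands.
- The arm moves only by the tool step_arm, never from a script. Its argument "deltas" is a list of rows, each an object of numbers: "x", "y", "z": the shift along the world's x, y, z in mm; "turn": the turn about the world's z in rad. A call has 1 to 20 rows; each row is the pose to reach, as a shift and turn from the pose commanded when the call began; what a row does not reach only later rows make up. A row lasts 1/12 s, in which the tool goes at most 41.7 mm and 7.16 degrees, less where a joint would pass 70% of its speed; a pose out of reach is approached as far as the arm can. A call with a gripper value outside its range is refused whole. "claw" is the finger opening in mm, from 0 to 93, set as the call begins (left out, the last holds). The fingers move at their own pace and stop on an object; the grip force is fixed at half the most. Time passes only in rows, so rows that repeat a pose let the fingers close. It gives the time, the measured TCP pose, the force, the opening and the grip force at its end, in the units of the state.
- r.read_state(): the state, without advancing time (a new reading comes with each control period).
- r.capture(name): name is "scene" or "top" or "wrist"; returns the picture (480x640x3 uint8, red, green, blue); there is no depth.
- r.calibration(name): a dict with "camera_matrix" (3x3 intrinsics, pixels), "origin" and "rotation" of the camera in the world; the wrist camera has in their place "hand_eye" (4x4, takes a point from camera to tool coordinates, whose origin is the TCP and whose axes are the flange's). Camera axes: x right, y down, z forward; pixel columns grow to the right and rows downward; lengths in m; the calibration is good to about 2 mm. The wrist camera is an equidistant fisheye: a pixel r from the principal point sees the ray r / f radians off the axis. A picture is of the moment at which its call begins: read the wrist's pose just before it. calibration takes no time and is no camera call.
- r.close_job(): hands the job in; it is judged then, once.
Trained networks look in the newest picture that a camera, given by its name, has taken for a name from the list of things; names that differ only in an ending like _2 or _b are one class to them, and where a whole thing is asked for, a point or a joint stands for the part that bears it (a point fixed in the world has none). Each returns a list of dicts, best first, with "confidence" (0 to 1); they miss things now and then, are a little off and sometimes report something else, mostly with a low value. They report only what shows in the picture. A call takes as long as a camera call.
- r.recognise(camera, thing): "bbox" ([centre column, centre row, width, height] in pixels, round what is visible of it).
- r.pinpoint(camera, thing): "point" ([column, row] in pixels: a listed point, or the origin of a listed thing).
The state is a dict: "time_s": time; "joints": joint angles; "dq": joint speeds; "joint_efforts": joint torques, N m; "tcp_pos": TCP position; "orientation": TCP orientation; "force": force on the tool from outside, world axes, zero at the start; "torque": the same for the moment, N m; "gripper_width": finger opening in m; "gripper_force": force on a finger pad.
Only numpy, scipy, OpenCV 4.12 (cv2) and the standard library are available. Lean on these libraries where they do the work, as an engineer would, in place of code of your own. Each camera call takes 0.05 s, during which the arm holds its last target. There are 200 camera calls.

## Working session

There is one attempt and no reset: what is moved stays moved. The work goes in short steps, Python scripts to look and compute and a tool call to move; the robot and the scene stay as the last step left them, time stands still between calls to the robot, and variables do not carry over. Pictures are saved under pics/ and viewed, at most 10 in all, crops included, and the job is handed in when it is done.

Besides the shell and the picture viewer there is one more tool, called after "Emit:" as name(argument=value, ...) on one line, values as JSON. step_arm: Moves the arm, as the interface text tells. Its arguments: {"type":"object","properties":{"deltas":{"type":"array","items":{"type":"object","properties":{"x":{"type":"number"},"y":{"type":"number"},"z":{"type":"number"},"turn":{"type":"number"}}}},"claw":{"type":"number"}},"required":["deltas"]}

```bash
mkdir -p pics
cat > h.py <<'E'
from cell import r
import numpy as np, cv2
def ray(cam,px):
    c=r.calibration(cam);K=np.array(c["camera_matrix"])
    d=np.linalg.inv(K)@[px[0],px[1],1];return np.array(c["origin"]),np.array(c["rotation"])@d
def onz(cam,px,z):
    o,d=ray(cam,px);return o+d*(z-o[2])/d[2]
def proj(cam,P):
    c=r.calibration(cam);p=np.array(c["camera_matrix"])@(np.array(c["rotation"]).T@(np.array(P)-c["origin"]));return p[:2]/p[2]
E
python3 - <<'E'
from h import *
for cam in ("top","scene"):
    im=r.capture(cam);cv2.imwrite(f"pics/{cam}0.png",im[:,:,::-1])
    for t in ("blue_knob_grip","yellow_knob_end","green_knob_end"):
        for d in r.pinpoint(cam,t)[:2]: print(cam,t,np.round(d["point"],1),round(d["confidence"],2),np.round(onz(cam,d["point"],.117),4))
s=r.read_state();print(s["time_s"],s["tcp_pos"],s["orientation"])
E
```

```text
Traceback (most recent call last):
  File "h.py", line 7, in onz
    o,d=ray(cam,px);return o+d*(z-o[2])/d[2]
        ~~~^^^^^^^^
  File "h.py", line 5, in ray
    d=np.linalg.inv(K)@[px[0],px[1],1];return np.array(c["origin"]),np.array(c["rotation"])@d
                                                                    ~~~~~~~~~~~~~~~~~~~~~~~^~
ValueError: matmul: Input operand 1 has a mismatch in its core dimension 0, with gufunc signature (n?,k),(k,m?)->(n?,m?) (size 3 is different from 4)
```

View pics/top0.png

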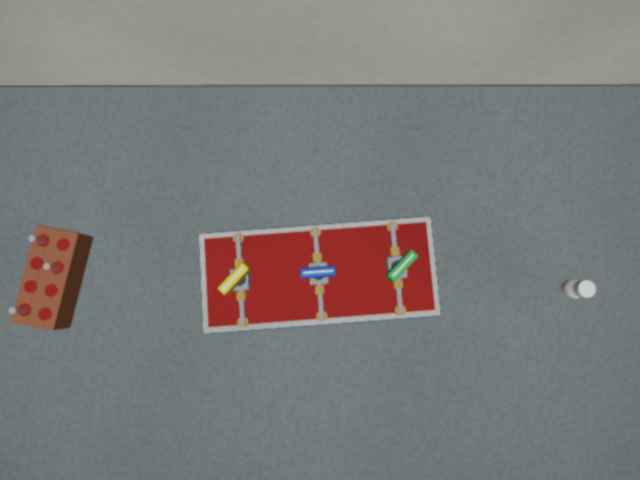

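The top picture shows the red-topped console with yellow (234,279), blue in the middle (318,271) and green (403,265). The blue bar lies along the row. The camera rotation is a quaternion, so I'll fix the helper.

```bash
sed -i '1a from scipy.spatial.transform import Rotation as R' h.py
sed -i 's/np.array(c\["rotation"\])/R.from_quat(c["rotation"],scalar_first=True).as_matrix()/' h.py
python3 - <<'E'
from h import *
for cam in ("top","scene"):
    im=r.capture(cam);cv2.imwrite(f"pics/{cam}1.png",im[:,:,::-1])
    for t in ("blue_knob_grip","yellow_knob_end","green_knob_end"):
        for d in r.pinpoint(cam,t)[:2]: print(cam,t,np.round(d["point"],1),round(d["confidence"],2),np.round(onz(cam,d["point"],.117),4))
    if cam=="top":
        print(r.calibration(cam))
        hsv=cv2.cvtColor(im,cv2.COLOR_RGB2HSV)
        for n,a,b in(("blue",105,130),("yel",20,32),("green",50,85)):
            m=cv2.inRange(hsv,(a,110,60),(b,255,255));k,l,st,ce=cv2.connectedComponentsWithStats(m)
            i=1+np.argmax(st[1:,4]);(c,wh,_)=cv2.minAreaRect(np.argwhere(l==i)[:,::-1].astype(np.float32))
            bx=cv2.boxPoints((c,wh,_));e=sorted([(bx[0]+bx[1])/2,(bx[2]+bx[3])/2,(bx[1]+bx[2])/2,(bx[3]+bx[0])/2],key=lambda p:-np.linalg.norm(p-c))[:2]
            A,B=[onz(cam,p,.132) for p in e];print(n,st[i,4],c,wh,onz(cam,c,.13),np.linalg.norm(A-B),np.degrees(np.arctan2(*(A-B)[1::-1])))
        for p in [(318,231),(321,318)]: print("tube",onz(cam,p,.078))
s=r.read_state();print(s["time_s"],s["tcp_pos"],s["orientation"])
E
```

```text
top blue_knob_grip [319.9 270.2] 0.61 [0.5172 0.0139 0.117 ]
top yellow_knob_end [244.5 267.3] 0.8 [0.5219 0.1316 0.117 ]
top green_knob_end [408.1 258.1] 0.77 [ 0.536 -0.124  0.117]
{'camera_matrix': array([[439.20229007,   0.        , 320.6392673 ],
       [  0.        , 439.20229007, 245.82281333],
       [  0.        ,   0.        ,   1.        ]]), 'origin': array([0.48152539, 0.0114965 , 0.80189047]), 'rotation': array([ 0.03864452, -0.70568859,  0.70648002, -0.03736569])}
blue 248 (317.6065673828125, 271.99237060546875) (10.473316192626953, 35.40978240966797) [0.51382873 0.01735397 0.13      ] 0.05397343876145124 -85.98035063443098
yel 352 (234.07691955566406, 277.88458251953125) (16.641006469726562, 38.551666259765625) [0.50497721 0.14492627 0.13      ] 0.0580570800224226 -32.96737396365491
green 217 (401.5, 265.5) (9.899495124816895, 35.35533905029297) [ 0.52361826 -0.11107102  0.13      ] 0.05450931786056296 -45.5854533401952
tube [0.58449134 0.01713364 0.078     ]
tube [0.4414284  0.01230067 0.078     ]
scene blue_knob_grip [360.1 261.5] 0.55 [0.5135 0.0198 0.117 ]
scene yellow_knob_end [406.6 322.6] 0.79 [0.5242 0.1275 0.117 ]
scene green_knob_end [277.9 201.4] 0.64 [ 0.5447 -0.136   0.117 ]
0.5 [0.18949347 0.51630997 0.40472937] [-1.49851964e-05  1.74997909e-01  9.84568804e-01 -4.80909272e-05]
```

Emit:
step_arm(claw=80, deltas=[{"x":10,"y":-15,"z":0,"turn":-0.03},{"x":25,"y":-40,"z":0,"turn":-0.1},{"x":45,"y":-70,"z":0,"turn":-0.18},{"x":65,"y":-100,"z":0,"turn":-0.26},{"x":86,"y":-132,"z":0,"turn":-0.34},{"x":107,"y":-164,"z":0,"turn":-0.42},{"x":128,"y":-196,"z":0,"turn":-0.5},{"x":149,"y":-228,"z":0,"turn":-0.58},{"x":170,"y":-260,"z":0,"turn":-0.66},{"x":191,"y":-292,"z":0,"turn":-0.74},{"x":212,"y":-324,"z":0,"turn":-0.82},{"x":233,"y":-356,"z":0,"turn":-0.9},{"x":254,"y":-388,"z":0,"turn":-0.98},{"x":275,"y":-420,"z":0,"turn":-1.05},{"x":294,"y":-450,"z":-10,"turn":-1.1},{"x":310,"y":-476,"z":-20,"turn":-1.14},{"x":320,"y":-492,"z":-30,"turn":-1.15},{"x":324,"y":-499,"z":-35,"turn":-1.15},{"x":324,"y":-499,"z":-35,"turn":-1.15},{"x":324,"y":-499,"z":-35,"turn":-1.15}])

```text
time_s: 2.17
tcp_pos: [0.5132, 0.0177, 0.3696]
orientation: [-0.001, 0.682, 0.731, -0.0]
force: [-0.6, 0.3, -0.4]
gripper_width: 0.0799
gripper_force: 0.0
```

```bash
cat >> h.py <<'E'
def wonz(px,z,s):
    c=r.calibration("wrist");K=np.array(c["camera_matrix"]);H=np.array(c["hand_eye"])
    v=np.array([(px[0]-K[0,2])/K[0,0],(px[1]-K[1,2])/K[1,1]]);t=np.linalg.norm(v)
    d=np.r_[v/t*np.sin(t),np.cos(t)];T=R.from_quat(s["orientation"],scalar_first=True).as_matrix()
    o=T@H[:3,3]+s["tcp_pos"];d=T@H[:3,:3]@d;return o+d*(z-o[2])/d[2]
def wblue(name):
    s=r.read_state();im=r.capture("wrist");cv2.imwrite(name,im[:,:,::-1])
    for d in r.pinpoint("wrist","blue_knob_grip")[:2]: print(d,np.round(wonz(d["point"],.117,s),4))
    m=cv2.inRange(cv2.cvtColor(im,cv2.COLOR_RGB2HSV),(105,110,50),(130,255,255));k,l,st,ce=cv2.connectedComponentsWithStats(m)
    for i in range(1,k):
        if st[i,4]>100: print("blob",st[i],ce[i],np.round(wonz(ce[i],.13,s),4))
    M=R.from_quat(s["orientation"],scalar_first=True).as_matrix()
    print(s["time_s"],np.round(s["tcp_pos"],4),"tool y deg",np.degrees(np.arctan2(M[1,1],M[0,1])),s["force"],s["joints"])
    return s,im,l
E
python3 -c "
from h import *
wblue('pics/w1.png')"
```

```text
{'point': [323.5, 256.9], 'confidence': 0.9} [0.5176 0.016  0.117 ]
blob [ 311  212   26   90 1639] [323.38682123 254.8242831 ] [0.517  0.0218 0.13  ]
2.1667 [0.5132 0.0177 0.3696] tool y deg 3.942176805468395 [-0.55835263  0.25643177 -0.40257035] [-1.83272356e-01  2.20857911e-01  1.67422439e+00  5.55738795e-04
  1.24790294e+00 -2.52252508e-01]
```

View pics/w1.png

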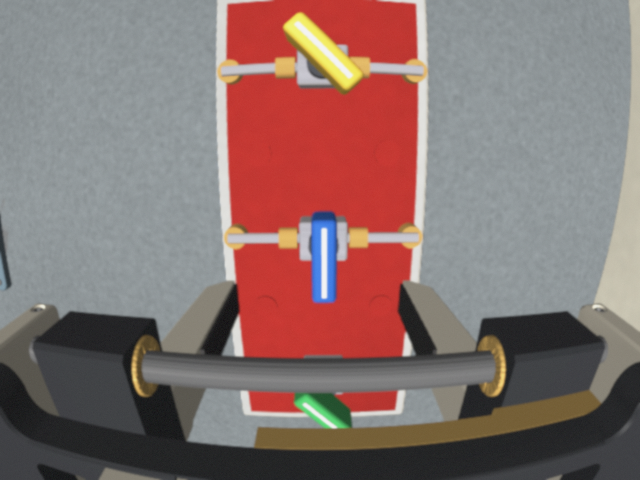

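The wrist picture shows the blue bar (323,256) standing upright in the image and centred between the fingers, square to its tube. The four measurements agree on about (0.516, 0.017), so I'm going down and closing.

Emit:
step_arm(deltas=[{"x":2,"y":-1,"z":-15},{"x":3,"y":-1,"z":-40},{"x":3,"y":-1,"z":-60},{"x":3,"y":-1,"z":-73},{"x":3,"y":-1,"z":-80},{"x":3,"y":-1,"z":-81},{"x":3,"y":-1,"z":-81}])

```text
invalid input at $.deltas[0]: expected keys x, y, z, turn
```

Emit:
step_arm(claw=0, deltas=[{"z":0},{"z":0},{"z":0},{"z":0},{"z":0},{"z":0},{"z":0},{"z":0},{"z":0},{"z":0}])

```text
invalid input at $.deltas[0]: expected keys x, y, z, turn
```

```bash
python3 -c "
from h import *
wblue('pics/w2.png');s=r.read_state();print(s['torque'],s['gripper_force'],s['gripper_width'])"
```

```text
{'point': [321.3, 255.1], 'confidence': 0.82} [0.5164 0.0176 0.117 ]
blob [ 310  213   26   90 1693] [322.92675724 255.66272888] [0.517  0.0216 0.13  ]
2.2667 [0.513  0.0185 0.3704] tool y deg 4.036701944082754 [ 0.86969013 -0.54224261  0.41803154] [-1.81704545e-01  2.19436165e-01  1.67407498e+00  4.56421042e-04
  1.24772140e+00 -2.52303188e-01]
[-0.03501399  0.05455403  0.00255132] 0.0 0.0801624826396428
```

View pics/w2.png

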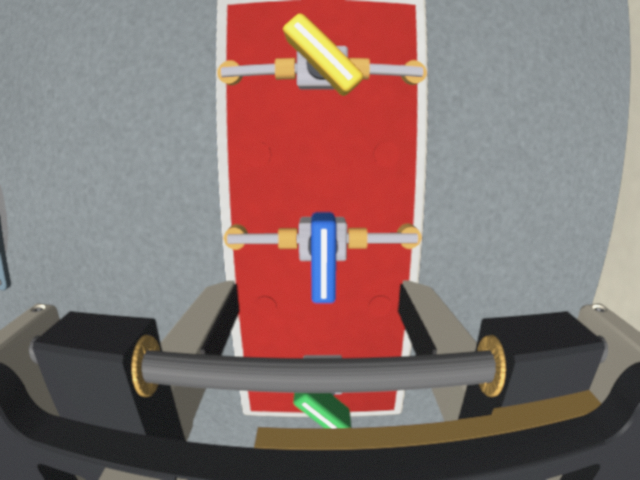

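Both moves were refused because every row needs all four keys, so the picture is unchanged, with the blue knob still at (323,256). I'm sending the move again.

Emit:
step_arm(deltas=[{"x":2,"y":-1,"z":-15,"turn":0},{"x":3,"y":-1,"z":-40,"turn":0},{"x":3,"y":-1,"z":-60,"turn":0},{"x":3,"y":-1,"z":-73,"turn":0},{"x":3,"y":-1,"z":-80,"turn":0},{"x":3,"y":-1,"z":-81,"turn":0},{"x":3,"y":-1,"z":-81,"turn":0}])

```text
time_s: 2.95
tcp_pos: [0.5165, 0.0168, 0.2892]
orientation: [0.0, 0.682, 0.731, 0.0]
force: [-0.6, 0.6, 0.7]
gripper_width: 0.0802
gripper_force: 0.0
```

Emit:
step_arm(claw=0, deltas=[{"x":0,"y":0,"z":0,"turn":0},{"x":0,"y":0,"z":0,"turn":0},{"x":0,"y":0,"z":0,"turn":0},{"x":0,"y":0,"z":0,"turn":0},{"x":0,"y":0,"z":0,"turn":0},{"x":0,"y":0,"z":0,"turn":0},{"x":0,"y":0,"z":0,"turn":0},{"x":0,"y":0,"z":0,"turn":0},{"x":0,"y":0,"z":0,"turn":0},{"x":0,"y":0,"z":0,"turn":0}])

```text
time_s: 3.78
tcp_pos: [0.5165, 0.0163, 0.2887]
orientation: [-0.0, 0.682, 0.731, -0.0]
force: [0.4, 0.9, 1.1]
gripper_width: 0.018
gripper_force: 0.0
```

```bash
python3 -c "
from h import *
wblue('pics/w3.png');s=r.read_state();print(s['torque'],s['gripper_force'],s['gripper_width'])"
```

```text
{'point': [314.5, 311.4], 'confidence': 0.96} [0.5161 0.0156 0.117 ]
blob [ 298  244   41  115 3471] [317.74762316 298.33679055] [0.5167 0.0285 0.13  ]
3.7833 [0.5165 0.0163 0.2887] tool y deg 3.9476432774627996 [0.40974595 0.89123344 1.13325832] [-1.84552846e-01  3.09910444e-01  1.77293773e+00  6.55696353e-06
  1.05883322e+00 -2.53455430e-01]
[-0.11910368  0.06818029  0.07602156] 29.996640980243683 0.015659629109582567
```

View pics/w3.png

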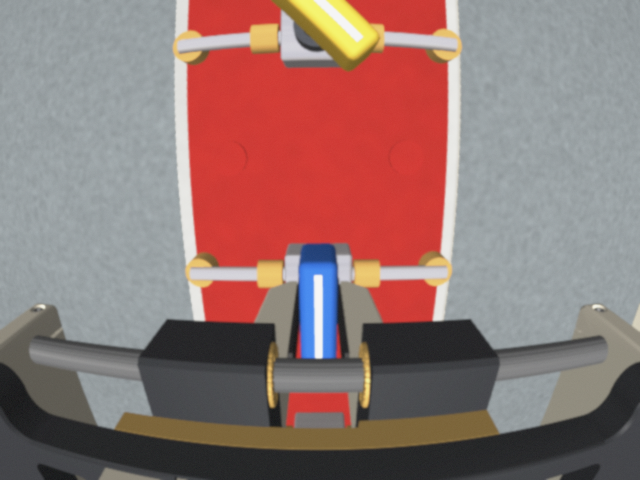

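The pads hold the blue bar (318,300) at 15.7 mm with 30 N. Twisting now.

Emit:
step_arm(deltas=[{"x":0,"y":0,"z":0,"turn":0.05},{"x":0,"y":0,"z":0,"turn":0.12},{"x":0,"y":0,"z":0,"turn":0.2},{"x":0,"y":0,"z":0,"turn":0.28},{"x":0,"y":0,"z":0,"turn":0.36},{"x":0,"y":0,"z":0,"turn":0.44},{"x":0,"y":0,"z":0,"turn":0.52},{"x":0,"y":0,"z":0,"turn":0.6},{"x":0,"y":0,"z":0,"turn":0.66},{"x":0,"y":0,"z":0,"turn":0.7},{"x":0,"y":0,"z":0,"turn":0.7},{"x":0,"y":0,"z":0,"turn":0.7}])

```text
time_s: 4.88
tcp_pos: [0.5169, 0.0165, 0.2887]
orientation: [0.001, 0.391, 0.92, 0.0]
force: [2.7, 1.3, -3.3]
gripper_width: 0.0159
gripper_force: 30.0
```

```bash
python3 -c "
from h import *
wblue('pics/w4.png');s=r.read_state();print(s['torque'],s['gripper_force'],s['gripper_width'])"
```

```text
{'point': [318.5, 308.5], 'confidence': 0.85} [0.517 0.017 0.117]
blob [ 299  244   40  115 3514] [318.27746158 298.76835515] [0.5093 0.0249 0.13  ]
4.8833 [0.5169 0.0165 0.2887] tool y deg 43.979421849718584 [ 2.73875197  1.3438034  -3.2910671 ] [-1.84190962e-01  3.10183190e-01  1.77249384e+00  7.91943448e-04
  1.05768327e+00 -9.52164625e-01]
[ 0.38138879 -0.8171872  -0.06089311] 29.99926060438156 0.015866725598870327
```

View pics/w4.png

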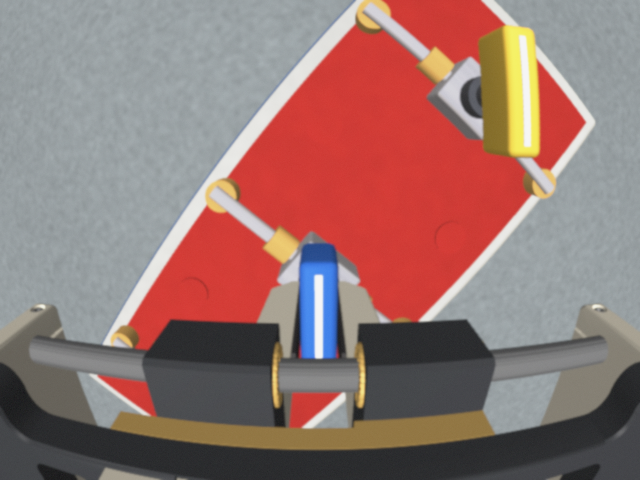

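The blue bar is still square in the pads (318,300) and has turned about 40° relative to its tube, so it's broken loose. Turning on.

Emit:
step_arm(deltas=[{"x":0,"y":0,"z":0,"turn":0.05},{"x":0,"y":0,"z":0,"turn":0.13},{"x":0,"y":0,"z":0,"turn":0.22},{"x":0,"y":0,"z":0,"turn":0.31},{"x":0,"y":0,"z":0,"turn":0.4},{"x":0,"y":0,"z":0,"turn":0.49},{"x":0,"y":0,"z":0,"turn":0.58},{"x":0,"y":0,"z":0,"turn":0.67},{"x":0,"y":0,"z":0,"turn":0.76},{"x":0,"y":0,"z":0,"turn":0.83},{"x":0,"y":0,"z":0,"turn":0.87},{"x":0,"y":0,"z":0,"turn":0.88},{"x":0,"y":0,"z":0,"turn":0.88},{"x":0,"y":0,"z":0,"turn":0.88}])

```text
time_s: 6.15
tcp_pos: [0.5171, 0.0171, 0.2888]
orientation: [0.001, -0.038, 0.999, 0.001]
force: [5.4, 5.6, -4.6]
gripper_width: 0.016
gripper_force: 30.0
```

```bash
python3 -c "
from h import *
wblue('pics/w5.png');s=r.read_state();print(s['torque'],s['gripper_force'],s['gripper_width'])"
```

```text
{'point': [315.0, 312.2], 'confidence': 0.84} [0.5186 0.0148 0.117 ]
blob [ 299  245   40  114 3461] [318.49552153 299.20947703] [0.5057 0.0153 0.13  ]
6.15 [0.5171 0.0171 0.2888] tool y deg 94.40897771215273 [ 5.37844008  5.61401128 -4.55224688] [-0.18354067  0.3102499   1.77234554  0.00270942  1.05734049 -1.83261502]
[ 1.12212304 -1.04789471  0.0808511 ] 29.999212324619293 0.015791398678863183
```

View pics/w5.png

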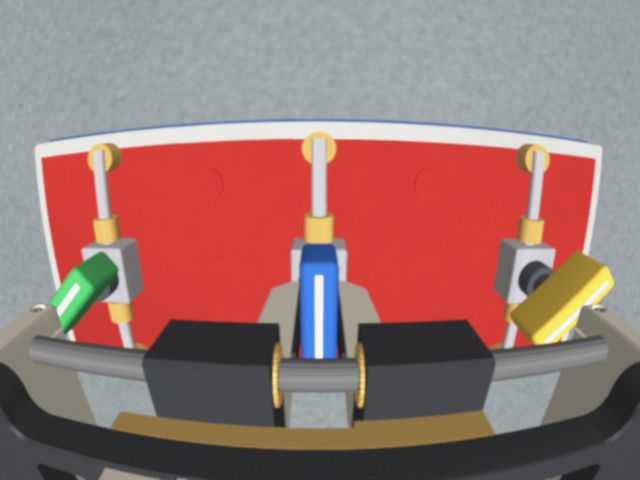

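The blue bar (318,300) now lies in line with its tube (318,190), and the neighbours are clear. I'm opening to 45 mm, then lifting straight up.

Emit:
step_arm(claw=45, deltas=[{"x":0,"y":0,"z":0,"turn":0},{"x":0,"y":0,"z":0,"turn":0},{"x":0,"y":0,"z":0,"turn":0},{"x":0,"y":0,"z":0,"turn":0},{"x":0,"y":0,"z":0,"turn":0},{"x":0,"y":0,"z":0,"turn":0},{"x":0,"y":0,"z":10,"turn":0},{"x":0,"y":0,"z":30,"turn":0},{"x":0,"y":0,"z":55,"turn":0},{"x":0,"y":0,"z":80,"turn":0},{"x":0,"y":0,"z":100,"turn":0},{"x":0,"y":0,"z":110,"turn":0},{"x":0,"y":0,"z":110,"turn":0},{"x":0,"y":0,"z":110,"turn":0}])

```text
time_s: 7.42
tcp_pos: [0.5163, 0.0163, 0.3988]
orientation: [0.0, -0.039, 0.999, -0.0]
force: [-0.0, 0.6, -0.7]
gripper_width: 0.0454
gripper_force: 0.0
```

```bash
python3 -c "
from h import *
wblue('pics/w6.png')"
```

```text
{'point': [317.7, 243.2], 'confidence': 0.64} [0.518  0.0147 0.117 ]
blob [ 309  204   23   80 1292] [320.0998452  242.11609907] [0.5132 0.016  0.13  ]
7.4167 [0.5163 0.0163 0.3988] tool y deg 94.48058955510353 [-0.02216987  0.56498187 -0.74463409] [-1.84499936e-01  2.02548032e-01  1.62303561e+00 -6.35605133e-05
  1.31541406e+00 -1.83348132e+00]
```

View pics/w6.png

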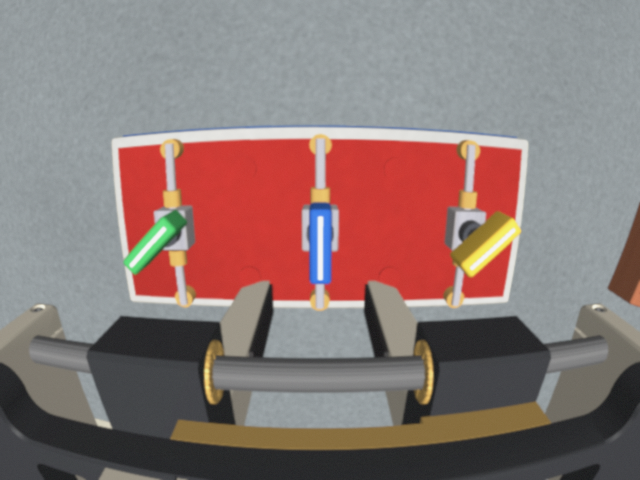

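The blue bar (320,243) stayed in line with its tube after release, the green and yellow knobs are undisturbed, and the gripper is clear.

```bash
python3 -c "
from cell import r
print(r.close_job())"
```

```text
the job is handed in; nothing more can be done
None
```

The blue knob is broken loose, turned the full quarter turn in line with its tube and let go; the yellow and green knobs look untouched, and the job is handed in (no verdict was returned).

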